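# Find the rub of the bead-painting turntable and set its hand rest clear

## Task

Once in every turn the bead-painting turntable rubs on its wooden hand rest. Turn the disc slowly by hand, feel where it drags hardest, stop it with that spot at the rest and let go. Then draw the rest back on its arm to leave about 3 mm of daylight there between its bar and the rim, and leave the other things on the shelf where they stand.

Things in the scene. Friction and masses are not known exactly. Their poses are not given: they have to be found in the camera images.
- turntable: fixed cast pedestal of the painting turntable (a banding wheel), foot 156 mm across. Origin on the shelf at the disc's spindle axis, z up; its x axis points along the steel arm that carries the hand rest, from the spindle outwards. The arm is 24 mm wide, top 36 mm above the shelf, and ends in a foot 50 mm wide at x = 229 mm
- disc: plywood disc, rim radius 120 mm, 18 mm thick, top 117 mm above the shelf, turning either way without end about the turntable's upright spindle; stays where left. A bead on a pin stands at its centre (42 mm across, to 159 mm above the shelf). Origin on the axis at its underside; x axis points to the peg. The bearing drags about 1 to 1.5 N at the peg; at the rub this climbs smoothly to about 7 to 8 N and falls again
- peg_mid (a point): middle of the upright turned wooden peg by which the disc is turned: 22 mm across, 46 mm tall, foot 2 mm above the disc top, this point 144 mm above the shelf and 90 mm from the spindle axis. The peg spins freely on its own pin, so it may be gripped or pushed
- rest: carriage of the hand rest: iron block 36 x 44 mm clamped on the arm, with an upright steel post 14 mm thick on the arm's centre line topped by a turned wooden knob. Origin on the arm's centre line 30 mm above the shelf, below the post. It slides only along the turntable's x axis (away from the disc is +x, 30 mm of travel), needs about 12 N to shift and stays where it is left
- post_knob (a point): middle of the wooden knob on the rest's post: 26 mm across, 43 mm tall, this point 143 mm above the shelf (knob top 165 mm), 165 mm from the spindle axis at the start
- pad_face (a point): middle of the rim-side face of the rest's wooden bar (110 mm long across the arm, 18 mm thick, 22 mm tall, centre 108 mm above the shelf). Spring strips let it give 0.22 mm per N away from the disc. At first 120.5 mm from the spindle axis. Somewhere on the rim, too slight to see, damp has swollen the edge over 45 degrees of arc, its crown 122 mm from the axis: there it rubs
- abacus: small red and yellow wooden abacus standing on two feet, 212 mm wide, 158 mm tall, 80 mm deep; origin under its middle. Leave alone
- bowl: pink soapstone bowl, 136 mm across the rim, 55 mm tall; origin under its middle. Leave alone
- mug: dented white enamel mug with brushes in it, 86 mm across, 81 mm tall, brushes to 180 mm; origin under its middle, handle to its +y. Leave alone
- bead1: loose turned acacia bead, 39 mm across, 28 mm tall, on the shelf; origin under it. Leave alone
- bead2: another such bead. Leave alone
- bead3: a third such bead. Leave alone
- tin1: paint tin, 77 mm across, 80 mm tall; origin under its middle. Leave alone
- tin2: another such tin. Leave alone

How it is judged:
By the outcome, as a careful person would: the job done as asked, in the order asked, and still so for the second after the job is handed in, with the robot touching nothing.
It also fails if it takes over 64 s, if anything falls off the work surface, if the arm or the gripper's body presses on something with over 40 N, if the wrist force passes 120 N, or if a joint passes its speed limit or range.

## Robot

A 6-joint arm with a two-finger parallel gripper is mounted at the origin on the work surface. World frame = base frame: x ahead of the robot, y to its left, z up, the work surface at z = 0. Lengths are in m, angles in degrees, forces in N, time in s.
With the tool pointing down it reaches from about 0.25 to 0.725 m from the base axis. Payload 9.7 kg.
Tool frame: the origin (TCP) lies at the very end of the fingers, on their centre line; the grasp point (between the pads) lies 19 mm behind it (bot.grip_point_offset is the distance from the TCP to the grasp point, in m); y points along the fingers, x is the direction in which the jaws open and shut, and the axes are right-handed (so a half turn about y gives the same grasp; the last joint's range is limited). The gripper opens to 85 mm and grips with 20 to 120 N. Pads are 22 mm wide; open, the fingers measure 114 mm over their backs; the gripper's body (76 mm by 85 mm) begins 54 mm behind the grasp point. The pads swing forward as they close: fully open they stand 13 mm farther back than shut.
Start: joints at [67.494, 4.979, 10.078, 95.1, 0, 90], TCP at [0.211, 0.508, 0.231] pointing down, gripper open.
Joint ranges: [-179.16, 179.16], [-48.56, 103.87], [-65.8, 70.77], [-126.05, 130.52], [-82.76, 87.17], [-180, 180]. Speed limits (degrees/s): [127.2, 127.2, 147.25, 180, 180, 180].

## Interface

Orientations are given as [roll, pitch, yaw] about the fixed x, y, z axes, in that order (R = Rz(yaw) Ry(pitch) Rx(roll)).
In Python, from workcell import bot gives the robot as it stands.
- The arm moves only by the shell command python3 -m inch 'ROWS' [FORCE]. ROWS is JSON, a list of rows, each a list of 3 entries, a list of its own where there are three numbers: the shift along the tool's x, y, z in mm, then the turn, a rotation vector about the tool's x, y, z in rad, then the finger opening in mm, from 0 to 85.4. In form: [[[x, y, z], [ax, ay, az], grip], ...]. A call has 1 to 20 rows; each row is the pose to reach, as a shift and turn from the pose measured when the call began, along the tool's axes at that moment; what a row does not reach only later rows make up. A row lasts 1/10 s, in which the tool goes at most 50 mm and 8.59 degrees, less where a joint would pass 70% of its speed; a pose out of reach is approached as far as the arm can. A call with a gripper value outside its range is refused whole. The fingers move at their own pace and stop on an object; FORCE is the grip in N (left out, the last holds). Time passes only in rows, so rows that repeat a pose let the fingers close. It gives the time, the measured TCP pose, the force and the opening at its end, in the units of the state.
- bot.get_obs(): the state, without advancing time (a new reading comes with each control period).
- bot.camera(name): name is "side" or "top"; returns a dict with "frame" (384x512x3 uint8, red, green, blue), "mtx" (3x3 intrinsics, pixels), "origin" and "orientation" of the camera in the world. Camera axes: x right, y down, z forward; pixel columns grow to the right and rows downward; lengths in m; the calibration is good to about 2 mm. A picture is of the moment at which its call begins. There is no depth.
- bot.job_done(): hands the job in, once; it reports no verdict.
Trained networks look in a picture, given as the dict that the camera call returned (one of the last four; its "shot" number tells which), for a name from the list of things; names that differ only in an ending like _2 or _b are one class to them, and where a whole thing is asked for, a point or a joint stands for the part that bears it (a point fixed in the world has none). Each returns a list of dicts, best first, with "confidence" (0 to 1); they miss things now and then, are a little off and sometimes report something else, mostly with a low value. They report only what shows in the picture. A call takes as long as a camera call.
- bot.search_frame(picture, name): "box" ([left, top, right, bottom] in pixels, round what is visible of it).
- bot.cut_out(picture, name): "region" (384x512 bool, what is visible of it) and "box" ([left, top, right, bottom] in pixels, round what is visible of it).
The state is a dict: "time": time; "q": joint angles; "qd": joint speeds; "joint_efforts": joint torques, N m; "ee_pos": TCP position; "tcp_rot": TCP orientation; "wrist_force": force on the tool from outside, world axes, zero at the start; "torque": the same for the moment, N m; "opening": finger opening in m.
Only numpy, scipy, OpenCV 4.12 (cv2) and the standard library are available. Lean on these libraries where they do the work, as an engineer would, in place of code of your own. Each camera call takes 0.05 s, during which the arm holds its last target. There are 200 camera calls.

## Working session

There is one attempt and no reset: what is moved stays moved. The work goes in short steps, Python scripts to look and compute and a shell command to move; the robot and the scene stay as the last step left them, time stands still between calls to the robot, and variables do not carry over. Pictures are saved under pics/ and viewed, about 8 in all and at most 12, crops included, and the job is handed in when it is done.

```bash
ls; mkdir -p pics
cat > look.py <<'E'
import numpy as np, cv2
from workcell import bot
from scipy.spatial.transform import Rotation as R
def Rm(o):
    o=np.array(o)
    return o if o.shape==(3,3) else R.from_euler('xyz',o,degrees=True).as_matrix()
def ray(c,u,v):
    d=np.linalg.inv(c['mtx'])@[u,v,1]; d=Rm(c['orientation'])@d
    return np.array(c['origin']),d/np.linalg.norm(d)
def onz(c,u,v,z):
    o,d=ray(c,u,v); return o+d*(z-o[2])/d[2]
def proj(c,P):
    p=c['mtx']@(Rm(c['orientation']).T@(np.array(P)-c['origin'])); return p[:2]/p[2]
def tri(*rs):
    A=0;b=0
    for o,d in rs:
        M=np.eye(3)-np.outer(d,d); A=A+M; b=b+M@o
    return np.linalg.solve(A,b)
def save(c,n): cv2.imwrite(f'pics/{n}.png',cv2.cvtColor(c['frame'],cv2.COLOR_RGB2BGR))
E
python3 - <<'E'
from look import *
o=bot.get_obs(); print(o)
for n in('side','top'):
    c=bot.camera(n); save(c,n+'0'); print(n,c['mtx'],c['origin'],c['orientation'])
    for k in ['turntable','disc','peg_mid','rest','post_knob','pad_face','abacus','bowl','mug','bead1','tin1']:
        for f in ('search_frame',):
            print(k,[(np.round(d['box']).tolist(),round(d['confidence'],2)) for d in getattr(bot,f)(c,k)[:4]])
E
python3 -c "
import cv2,numpy as np
a=cv2.imread('pics/side0.png');b=cv2.imread('pics/top0.png')
cv2.imwrite('pics/both0.png',cv2.resize(np.hstack([a,b]),(800,300)))"
```

```text
pics
{'time': 0.0, 'q': array([ 6.74947122e+01,  5.01358398e+00,  1.00338817e+01,  9.51001213e+01,
       -2.91297126e-04,  9.00014001e+01]), 'qd': array([ 0.02294141,  0.02154199,  0.05374398, -0.02964356,  0.00647553,
        0.04614844]), 'joint_efforts': array([-4.27056526e-03, -5.20393109e+01,  4.64804792e+01,  1.66038796e-02,
       -1.04305568e-04, -2.54801726e-06]), 'ee_pos': array([0.21043453, 0.50789754, 0.23055412]), 'tcp_rot': array([-9.00002932e+01,  7.98235119e-02,  6.74933121e+01]), 'wrist_force': array([0.16944659, 0.93541563, 0.30174112]), 'torque': array([0.01585728, 0.00194101, 0.0307133 ]), 'opening': 0.08540442406308332}
side [[492.64619376   0.         252.71779083]
 [  0.         492.64619376 192.99672854]
 [  0.           0.           1.        ]] [0.3777457  1.173277   0.88327366] [-124.15737214   -0.65793991 -169.40084153]
turntable [([233.0, 186.0, 271.0, 207.0], 0.73), ([225.0, 146.0, 316.0, 247.0], 0.61)]
disc [([230.0, 148.0, 314.0, 201.0], 0.87)]
peg_mid []
rest [([234.0, 185.0, 271.0, 234.0], 0.63)]
post_knob [([230.0, 184.0, 270.0, 234.0], 0.56)]
pad_
[... 512 characters left out ...]
68220838e+02 -5.32225187e-02 -8.44080843e+01]
turntable [([228.0, 175.0, 325.0, 239.0], 0.58)]
disc [([254.0, 174.0, 324.0, 242.0], 0.66), ([169.0, 234.0, 191.0, 256.0], 0.26)]
peg_mid []
rest [([242.0, 181.0, 261.0, 208.0], 0.55)]
post_knob [([241.0, 181.0, 261.0, 211.0], 0.73)]
pad_face [([100.0, 191.0, 161.0, 245.0], 0.7), ([248.0, 180.0, 264.0, 208.0], 0.49)]
abacus [([97.0, 190.0, 160.0, 244.0], 0.75), ([169.0, 233.0, 194.0, 254.0], 0.41)]
bowl [([362.0, 166.0, 396.0, 199.0], 0.56)]
mug [([357.0, 218.0, 386.0, 244.0], 0.81)]
bead1 [([220.0, 210.0, 234.0, 222.0], 0.51), ([322.0, 201.0, 339.0, 210.0], 0.43)]
tin1 [([312.0, 144.0, 333.0, 166.0], 0.78), ([363.0, 164.0, 398.0, 199.0], 0.46)]
```

```bash
python3 -c "
import cv2,numpy as np
a=cv2.imread('pics/side0.png')[100:260,190:350];b=cv2.imread('pics/top0.png')[130:260,200:360]
a=cv2.resize(a,(400,400),interpolation=cv2.INTER_CUBIC);b=cv2.resize(b,(400,325),interpolation=cv2.INTER_CUBIC)
b=np.vstack([b,np.zeros((75,400,3),np.uint8)])
cv2.imwrite('pics/crop0.png',np.hstack([a,b]))"
```

```text
(no output)
```

View pics/both0.png

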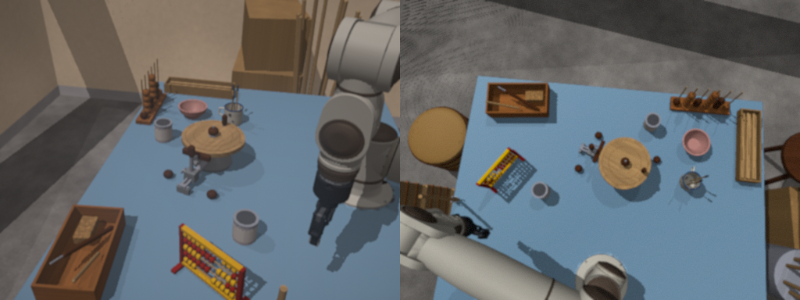

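View pics/crop0.png

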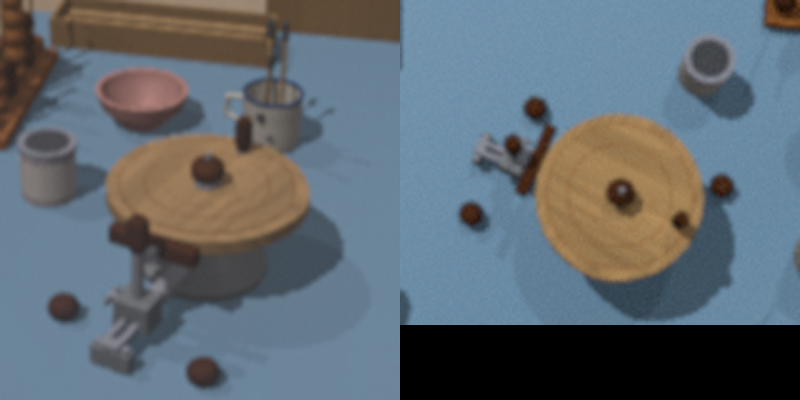

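Side crop: the centre bead is at about (273,168), the peg at (288,154) and the knob at (245,193). Top: bead (288,207), peg (312,218), knob (245,188). Next I compute the geometry.

Run:
```python
from look import *
s=bot.camera('side'); t=bot.camera('top')
pt=dict(bead=((273.2,167.6),(288.4,207.2)),peg=((287.6,153.6),(312.4,218)),knob=((244.8,192.8),(245.2,188)))
for k,(a,b) in pt.items(): print(k,tri(ray(s,*a),ray(t,*b)).round(4))
# disc fit on cutout: minimise mask edge vs circle at z=.117 (top cam)
from scipy.optimize import least_squares
for c,n in((t,'top'),(s,'side')):
    m=bot.cut_out(c,'disc')
    if not m: print('none');continue
    m=m[0]['region'].astype(np.uint8)
    cn=max(cv2.findContours(m,0,1)[0],key=cv2.contourArea)[:,0,:]
    h=cv2.convexHull(cn)[:,0,:] 
    P=np.array([onz(c,u,v,.117)[:2] for u,v in cn])
    f=lambda x:np.hypot(*(P-x[:2]).T)-x[2]
    r=least_squares(f,[*P.mean(0),.12],loss='soft_l1',f_scale=.002); print(n,r.x.round(4),'resid',np.abs(r.fun).mean().round(4), m.sum())
for z,k,uv in((.159,'bead',(288.4,207.2)),(.144,'peg',(312.4,218)),(.155,'knob',(245.2,188))): print(k,onz(t,*uv,z).round(4))
```

```text
bead [ 0.5384 -0.0584  0.1327]
peg [ 0.5074 -0.1443  0.1359]
knob [0.5912 0.0991 0.1405]
top [ 0.5388 -0.0565  0.1176] resid 0.0013 3504
side [ 0.5348 -0.0486  0.1247] resid 0.0077 3100
bead [ 0.5337 -0.0566  0.159 ]
peg [ 0.5068 -0.1432  0.144 ]
knob [0.5874 0.0983 0.155 ]
```

```bash
python3 -m inch '[[[-489,0,-523],[0,1.497,0],85],[[-489,0,-523],[0,1.497,0],85],[[-489,0,-523],[0,1.497,0],85],[[-489,0,-523],[0,1.497,0],85],[[-489,0,-523],[0,1.497,0],85],[[-489,0,-523],[0,1.497,0],85],[[-489,0,-523],[0,1.497,0],85],[[-489,0,-523],[0,1.497,0],85],[[-489,0,-523],[0,1.497,0],85],[[-489,0,-523],[0,1.497,0],85],[[-489,0,-523],[0,1.497,0],85],[[-489,0,-523],[0,1.497,0],85],[[-489,0,-523],[0,1.497,0],85],[[-489,0,-523],[0,1.497,0],85],[[-489,0,-523],[0,1.497,0],85],[[-489,0,-523],[0,1.497,0],85],[[-489,0,-523],[0,1.497,0],85],[[-489,0,-523],[0,1.497,0],85],[[-489,0,-523],[0,1.497,0],85],[[-489,0,-523],[0,1.497,0],85]]'
python3 - <<'E'
from look import *
s=bot.camera('side');save(s,'side1')
o=bot.get_obs();print(o['ee_pos'],o['tcp_rot'],o['wrist_force'],o['q'].round(1))
t=bot.camera('top')
for k,z in(('mug',.06),('bowl',.05),('tin1',.08),('bead1',.02)):
  for d in bot.search_frame(t,k)[:3]:
    b=d['box'];print(k,onz(t,(b[0]+b[2])/2,(b[1]+b[3])/2,z).round(3),round(d['confidence'],2))
a=s['frame'][80:260,190:350];cv2.imwrite('pics/c1.png',cv2.resize(a[:,:,::-1],(533,600),interpolation=cv2.INTER_CUBIC))
E
```

```text
time: 3.4
ee_pos: [0.5064, -0.1429, 0.2317]
tcp_rot: [-90.0, -0.0, -18.2]
wrist_force: [0.5, 1.0, 0.0]
opening: 0.0853
[ 0.50642985 -0.14306535  0.23162683] [-8.99972906e+01 -3.21131765e-02 -1.82105480e+01] [-0.39302564 -0.28859991 -0.66893106] [-15.8   1.7   6.7  94.9   0.   92.4]
mug [ 0.495 -0.391  0.06 ] 0.9
mug [0.584 0.079 0.06 ] 0.16
bowl [ 0.686 -0.432  0.05 ] 0.68
tin1 [0.381 0.314 0.08 ] 0.62
bead1 [0.506 0.159 0.02 ] 0.64
bead1 [0.682 0.08  0.02 ] 0.59
```

View pics/c1.png

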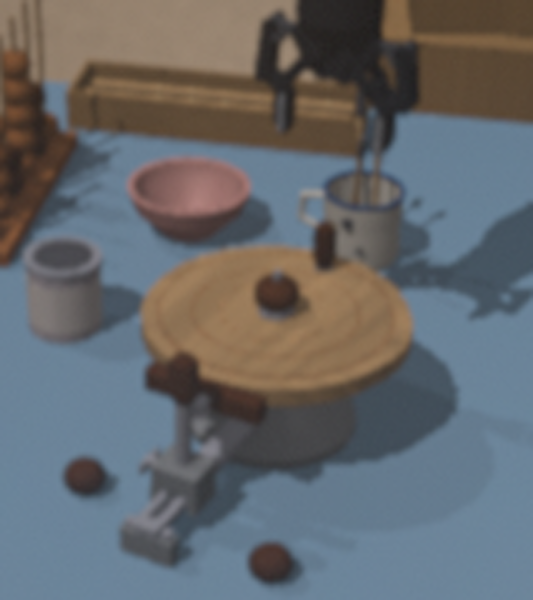

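The open fingers hang above the peg (crop (325,245)) with nothing close by. I'll lower them and grip.

```bash
python3 -m inch '[[[0,40,0],[0,0,0],85],[[0,75,0],[0,0,0],85],[[0,100,0],[0,0,0],85],[[0,106,0],[0,0,0],85],[[0,106,0],[0,0,0],60],[[0,106,0],[0,0,0],40],[[0,106,0],[0,0,0],15],[[0,106,0],[0,0,0],15],[[0,106,0],[0,0,0],15],[[0,106,0],[0,0,0],15],[[0,106,0],[0,0,0],15]]' 40
python3 - <<'E'
from look import *
o=bot.get_obs();print(o['ee_pos'],o['wrist_force'],o['opening'])
E
```

```text
time: 4.8
ee_pos: [0.507, -0.1439, 0.1265]
tcp_rot: [-90.0, -0.1, -18.3]
wrist_force: [-0.9, -0.1, 6.1]
opening: 0.0204
[ 0.50703945 -0.14386624  0.12646921] [-0.86512746 -0.14762838  6.05240364] 0.020376754142974466
```

```bash
cat > st.py <<'E'
from look import *
o=bot.get_obs(); c=np.array([.5385,-.057]); p=o['ee_pos'][:2]; y=np.radians(o['tcp_rot'][2])
ux=np.array([np.cos(y),np.sin(y)]); uz=np.array([-ux[1],ux[0]])
d=p-c; r=np.hypot(*d); a=np.degrees(np.arctan2(d@ux,-d@uz)); n=d/r; t=np.array([-n[1],n[0]]); f=o['wrist_force']
print(f"t={o['time']:.2f} p={p.round(4)} z={o['ee_pos'][2]:.4f} r={r*1e3:.1f} a={a:.1f} Ft={f[:2]@t:.1f} Fr={f[:2]@n:.1f} Fz={f[2]:.1f} yaw={o['tcp_rot'][2]:.1f} open={o['opening']*1e3:.1f}")
open('log.txt','a').write(f"{o['time']} {p[0]} {p[1]} {f[0]} {f[1]}\n")
E
python3 st.py; python3 -m inch '[[[6.3,0,0.2],[0,0,0],15],[[12.5,0,0.9],[0,0,0],15],[[18.7,0,2.0],[0,0,0],15],[[24.7,0,3.5],[0,0,0],15],[[30.8,0,5.4],[0,0,0],15]]' >/dev/null; python3 st.py
```

```text
t=4.80 p=[ 0.507  -0.1439] z=0.1265 r=92.4 a=-1.6 Ft=-0.8 Fr=0.4 Fz=6.1 yaw=-18.3 open=20.4
t=5.30 p=[ 0.5387 -0.149 ] z=0.1265 r=92.0 a=18.4 Ft=-1.3 Fr=4.5 Fz=2.0 yaw=-18.3 open=20.7
```

```bash
python3 -c "
import numpy as np
for a0 in range(18,360,20):
    a=np.radians(a0+np.arange(4,21,4));b=np.radians(a0)
    print(a0,[[round(90*(np.sin(k)-np.sin(b)),1),round(90*(np.cos(b)-np.cos(k)),1)] for k in a])"
```

```text
18 [[np.float64(5.9), np.float64(2.1)], [np.float64(11.6), np.float64(4.7)], [np.float64(17.2), np.float64(7.7)], [np.float64(22.5), np.float64(11.0)], [np.float64(27.6), np.float64(14.7)]]
38 [[np.float64(4.8), np.float64(4.0)], [np.float64(9.3), np.float64(8.4)], [np.float64(13.5), np.float64(13.1)], [np.float64(17.4), np.float64(18.0)], [np.float64(20.9), np.float64(23.2)]]
58 [[np.float64(3.1), np.float64(5.4)], [np.float64(5.9), np.float64(11.1)], [np.float64(8.2), np.float64(16.9)], [np.float64(10.2), np.float64(22.9)], [np.float64(11.7), np.float64(29.0)]]
78 [[np.float64(1.1), np.float64(6.2)], [np.float64(1.7), np.float64(12.4)], [np.float64(2.0), np.float64(18.7)], [np.float64(1.7), np.float64(25.0)], [np.float64(1.1), np.float64(31.2)]]
98 [[np.float64(-1.1), np.float64(6.2)], [np.float64(-2.6), np.float64(12.3)], [np.float64(-4.6), np.float64(18.3)], [np.float64(-6.9), np.float64(24.1)], [np.float64(-9.7), np.float64(29.7)]]
118 [[np.float64(-3.1), np.float64(5.4)], [np.float64(-6.7), np.float64(10.6)], [np.float64(-10.5), np.float64(15.6)], [np.float64(-14.7), np.float64
[... 1707 characters left out ...]
6)], [np.float64(10.5), np.float64(-15.6)], [np.float64(14.7), np.float64(-20.3)], [np.float64(19.2), np.float64(-24.6)]]
318 [[np.float64(4.8), np.float64(-4.0)], [np.float64(9.9), np.float64(-7.7)], [np.float64(15.2), np.float64(-11.1)], [np.float64(20.8), np.float64(-14.0)], [np.float64(26.5), np.float64(-16.6)]]
338 [[np.float64(5.9), np.float64(-2.1)], [np.float64(11.9), np.float64(-3.9)], [np.float64(18.1), np.float64(-5.2)], [np.float64(24.3), np.float64(-6.1)], [np.float64(30.6), np.float64(-6.5)]]
358 [[np.float64(6.3), np.float64(0.0)], [np.float64(12.5), np.float64(0.4)], [np.float64(18.8), np.float64(1.3)], [np.float64(24.9), np.float64(2.6)], [np.float64(31.0), np.float64(4.4)]]
```

```bash
python3 -m inch '[[[5.9,0,2.1],[0,0,0],15],[[11.6,0,4.7],[0,0,0],15],[[17.2,0,7.7],[0,0,0],15],[[22.5,0,11],[0,0,0],15],[[27.6,0,14.7],[0,0,0],15]]' >/dev/null; python3 st.py
python3 -m inch '[[[4.8,0,4],[0,0,0],15],[[9.3,0,8.4],[0,0,0],15],[[13.5,0,13.1],[0,0,0],15],[[17.4,0,18],[0,0,0],15],[[20.9,0,23.2],[0,0,0],15]]' >/dev/null; python3 st.py
python3 -m inch '[[[3.1,0,5.4],[0,0,0],15],[[5.9,0,11.1],[0,0,0],15],[[8.2,0,16.9],[0,0,0],15],[[10.2,0,22.9],[0,0,0],15],[[11.7,0,29],[0,0,0],15]]' >/dev/null; python3 st.py
```

```text
t=5.80 p=[ 0.5699 -0.143 ] z=0.1266 r=91.5 a=38.3 Ft=-1.9 Fr=-4.0 Fz=3.7 yaw=-18.3 open=20.9
t=6.30 p=[ 0.5969 -0.1267] z=0.1265 r=90.9 a=58.2 Ft=-2.2 Fr=-7.9 Fz=5.4 yaw=-18.2 open=20.5
t=6.80 p=[ 0.6165 -0.1021] z=0.1265 r=90.0 a=78.2 Ft=-1.6 Fr=-10.4 Fz=5.0 yaw=-18.2 open=20.8
```

```bash
sed -i 's/c=np.array(.*\]); p=/c=np.array([.538,-.059]); p=/' st.py
python3 -m inch '[[[0.7,0,6.2],[0,0,0],15],[[0.9,0,12.5],[0,0,0],15],[[0.9,0,18.8],[0,0,0],15],[[0.4,0,25],[0,0,0],15],[[-0.5,0,31.3],[0,0,0],15]]' >/dev/null; python3 st.py
python3 -m inch '[[[-1.3,0,6.1],[0,0,0],15],[[-3,0,12.2],[0,0,0],15],[[-5.2,0,18.1],[0,0,0],15],[[-7.7,0,23.8],[0,0,0],15],[[-10.7,0,29.4],[0,0,0],15]]' >/dev/null; python3 st.py
python3 -m inch '[[[-3.3,0,5.3],[0,0,0],15],[[-7,0,10.4],[0,0,0],15],[[-11.1,0,15.2],[0,0,0],15],[[-15.4,0,19.7],[0,0,0],15],[[-20.1,0,23.9],[0,0,0],15]]' >/dev/null; python3 st.py
```

```text
t=7.30 p=[ 0.6263 -0.0719] z=0.1266 r=89.2 a=100.0 Ft=-0.9 Fr=0.2 Fz=1.4 yaw=-18.2 open=20.7
t=7.80 p=[ 0.6252 -0.0401] z=0.1266 r=89.2 a=120.4 Ft=-1.1 Fr=-2.5 Fz=2.6 yaw=-18.3 open=20.7
t=8.30 p=[ 0.6133 -0.0108] z=0.1266 r=89.4 a=140.9 Ft=-1.0 Fr=-5.6 Fz=2.1 yaw=-18.3 open=21.0
```

```bash
python3 -m inch '[[[-5,0,3.8],[0,0,0],15],[[-10.2,0,7.2],[0,0,0],15],[[-15.6,0,10.3],[0,0,0],15],[[-21.2,0,13],[0,0,0],15],[[-27,0,15.3],[0,0,0],15]]' >/dev/null; python3 st.py
python3 -m inch '[[[-6,0,1.8],[0,0,0],15],[[-12.1,0,3.2],[0,0,0],15],[[-18.3,0,4.3],[0,0,0],15],[[-24.5,0,4.9],[0,0,0],15],[[-30.8,0,5.1],[0,0,0],15]]' >/dev/null; python3 st.py
python3 -m inch '[[[-6.3,0,-0.2],[0,0,0],15],[[-12.5,0,-0.9],[0,0,0],15],[[-18.7,0,-2],[0,0,0],15],[[-24.8,0,-3.5],[0,0,0],15],[[-30.8,0,-5.4],[0,0,0],15]]' >/dev/null; python3 st.py
```

```text
t=8.80 p=[0.5921 0.0124] z=0.1266 r=89.6 a=161.1 Ft=-0.6 Fr=-3.7 Fz=2.4 yaw=-18.3 open=20.8
t=9.30 p=[0.564 0.027] z=0.1266 r=89.8 a=-178.5 Ft=-0.9 Fr=-5.0 Fz=1.1 yaw=-18.3 open=20.9
t=9.80 p=[0.5328 0.031 ] z=0.1266 r=90.2 a=-158.4 Ft=-2.1 Fr=-7.9 Fz=-0.0 yaw=-18.3 open=20.7
```

```bash
python3 -m inch '[[[-5.7,0,-2.6],[0,0,0],15],[[-11.2,0,-5.7],[0,0,0],15],[[-16.4,0,-9],[0,0,0],15],[[-21.4,0,-12.8],[0,0,0],15],[[-26.2,0,-16.9],[0,0,0],15]]' >/dev/null; python3 st.py
python3 -m inch '[[[-4.5,0,-4.4],[0,0,0],15],[[-8.6,0,-9.1],[0,0,0],15],[[-12.5,0,-14.1],[0,0,0],15],[[-16,0,-19.3],[0,0,0],15],[[-19.1,0,-24.7],[0,0,0],15]]' >/dev/null; python3 st.py
python3 -m inch '[[[-2.7,0,-5.7],[0,0,0],15],[[-5,0,-11.5],[0,0,0],15],[[-6.9,0,-17.5],[0,0,0],15],[[-8.4,0,-23.6],[0,0,0],15],[[-9.4,0,-29.8],[0,0,0],15]]' >/dev/null; python3 st.py
```

```text
t=10.30 p=[0.502  0.0237] z=0.1266 r=90.2 a=-138.2 Ft=-1.9 Fr=2.5 Fz=0.3 yaw=-18.3 open=20.7
t=10.80 p=[0.4753 0.0062] z=0.1265 r=90.4 a=-117.9 Ft=-2.4 Fr=4.6 Fz=1.4 yaw=-18.2 open=21.1
t=11.30 p=[ 0.4566 -0.0191] z=0.1265 r=90.6 a=-97.9 Ft=-5.8 Fr=3.9 Fz=1.8 yaw=-18.2 open=20.8
```

```bash
python3 -m inch '[[[-0.6,0,-4.7],[0,0,0],15],[[-0.8,0,-9.4],[0,0,0],15]]' >/dev/null; python3 st.py
python3 -m inch '[[[-0.1,0,-4.7],[0,0,0],15],[[0.1,0,-9.4],[0,0,0],15]]' >/dev/null; python3 st.py
python3 -m inch '[[[0.5,0,-4.7],[0,0,0],15],[[1.2,0,-9.3],[0,0,0],15]]' >/dev/null; python3 st.py
python3 -m inch '[[[0.9,0,-4.6],[0,0,0],15],[[2.1,0,-9.2],[0,0,0],15]]' >/dev/null; python3 st.py
python3 -m inch '[[[1.4,0,-4.5],[0,0,0],15],[[3.1,0,-8.9],[0,0,0],15]]' >/dev/null; python3 st.py
```

```text
t=11.50 p=[ 0.4527 -0.0282] z=0.1265 r=90.7 a=-91.6 Ft=-4.2 Fr=1.8 Fz=0.9 yaw=-18.2 open=21.0
t=11.70 p=[ 0.4497 -0.0377] z=0.1265 r=90.8 a=-85.3 Ft=-2.6 Fr=-0.1 Fz=1.2 yaw=-18.2 open=20.6
t=11.90 p=[ 0.4479 -0.0476] z=0.1265 r=90.8 a=-78.9 Ft=-1.9 Fr=-1.2 Fz=0.5 yaw=-18.3 open=20.5
t=12.10 p=[ 0.4471 -0.0576] z=0.1265 r=90.9 a=-72.6 Ft=-1.1 Fr=-2.3 Fz=-0.1 yaw=-18.3 open=20.6
t=12.30 p=[ 0.4475 -0.0675] z=0.1265 r=90.9 a=-66.4 Ft=-1.8 Fr=-3.5 Fz=-0.4 yaw=-18.3 open=20.3
```

The rub lies between -118° and -98° in a. I'll come back over it in fine steps the other way, so that lag and bias cancel.

```bash
python3 -m inch '[[[-2.1,0,5.2],[0,0,0],15],[[-3.8,0,10.4],[0,0,0],15],[[-5.2,0,15.8],[0,0,0],15],[[-6.3,0,21.1],[0,0,0],15],[[-7,0,26.6],[0,0,0],15]]' >/dev/null; python3 st.py
python3 -m inch '[[[-0.3,0,3.1],[0,0,0],15],[[-0.4,0,6.3],[0,0,0],15]]' >/dev/null; python3 st.py
python3 -m inch '[[[-0.1,0,3.1],[0,0,0],15],[[0,0,6.2],[0,0,0],15]]' >/dev/null; python3 st.py
python3 -m inch '[[[0.1,0,3.2],[0,0,0],15],[[0.4,0,6.3],[0,0,0],15]]' >/dev/null; python3 st.py
python3 -m inch '[[[0.4,0,3.1],[0,0,0],15],[[0.9,0,6.2],[0,0,0],15]]' >/dev/null; python3 st.py
python3 -m inch '[[[0.6,0,3.1],[0,0,0],15],[[1.3,0,6.2],[0,0,0],15]]' >/dev/null; python3 st.py
python3 -m inch '[[[0.8,0,3],[0,0,0],15],[[1.7,0,6],[0,0,0],15]]' >/dev/null; python3 st.py
python3 -m inch '[[[1,0,3],[0,0,0],15],[[2.2,0,5.9],[0,0,0],15]]' >/dev/null; python3 st.py
python3 -m inch '[[[1.2,0,2.9],[0,0,0],15],[[2.5,0,5.8],[0,0,0],15]]' >/dev/null; python3 st.py
python3 -m inch '[[[1.4,0,2.8],[0,0,0],15],[[3,0,5.5],[0,0,0],15]]' >/dev/null; python3 st.py
python3 -m inch '[[[1.6,0,2.7],[0,0,0],15],[[3.3,0,5.3],[0,0,0],15]]' >/dev/null; python3 st.py
```

```text
t=12.80 p=[ 0.4493 -0.0395] z=0.1266 r=90.9 a=-84.1 Ft=2.8 Fr=-2.4 Fz=-0.7 yaw=-18.2 open=20.8
t=13.00 p=[ 0.4509 -0.0332] z=0.1266 r=90.8 a=-88.3 Ft=3.5 Fr=-3.1 Fz=-0.4 yaw=-18.2 open=20.7
t=13.20 p=[ 0.4528 -0.0274] z=0.1265 r=90.9 a=-92.1 Ft=4.2 Fr=-3.6 Fz=-0.9 yaw=-18.2 open=20.8
t=13.40 p=[ 0.4552 -0.0217] z=0.1266 r=90.8 a=-96.0 Ft=5.5 Fr=-3.4 Fz=0.8 yaw=-18.3 open=20.6
t=13.60 p=[ 0.4578 -0.0164] z=0.1266 r=90.8 a=-99.7 Ft=5.0 Fr=-3.4 Fz=0.6 yaw=-18.3 open=20.5
t=13.80 p=[ 0.4608 -0.0112] z=0.1265 r=90.8 a=-103.5 Ft=5.0 Fr=-3.8 Fz=0.6 yaw=-18.3 open=20.6
t=14.00 p=[ 0.4642 -0.0062] z=0.1265 r=90.7 a=-107.2 Ft=3.9 Fr=-3.4 Fz=0.5 yaw=-18.3 open=20.9
t=14.20 p=[ 0.4679 -0.0014] z=0.1265 r=90.7 a=-111.0 Ft=3.3 Fr=-2.6 Fz=0.5 yaw=-18.4 open=20.8
t=14.40 p=[0.4723 0.0034] z=0.1266 r=90.6 a=-115.2 Ft=2.8 Fr=-3.8 Fz=0.7 yaw=-18.4 open=20.7
t=14.60 p=[0.4771 0.0081] z=0.1266 r=90.6 a=-119.4 Ft=0.9 Fr=-3.1 Fz=0.8 yaw=-18.4 open=20.9
t=14.80 p=[0.4822 0.0123] z=0.1266 r=90.5 a=-123.6 Ft=2.0 Fr=-4.0 Fz=1.0 yaw=-18.4 open=20.7
```

```bash
python3 -m inch '[[[-1.7,0,-2.6],[0,0,0],15],[[-3.3,0,-5.3],[0,0,0],15]]' >/dev/null; python3 st.py
python3 -m inch '[[[-1.6,0,-2.7],[0,0,0],15],[[-3,0,-5.5],[0,0,0],15]]' >/dev/null; python3 st.py
python3 -m inch '[[[-1.3,0,-2.9],[0,0,0],15],[[-2.5,0,-5.8],[0,0,0],15]]' >/dev/null; python3 st.py
python3 -m inch '[[[-1.2,0,-2.9],[0,0,0],15],[[-2.2,0,-5.9],[0,0,0],15]]' >/dev/null; python3 st.py
python3 -m inch '[[[-0.9,0,-3],[0,0,0],15],[[-1.7,0,-6],[0,0,0],15]]' >/dev/null; python3 st.py
python3 -m inch '[[[-0.7,0,-3.1],[0,0,0],15],[[-1.3,0,-6.2],[0,0,0],15]]' >/dev/null; python3 st.py
python3 -m inch '[[[-0.5,0,-3.1],[0,0,0],15],[[-0.9,0,-6.2],[0,0,0],15]]' >/dev/null; python3 st.py
python3 -m inch '[[[-0.3,0,-3.1],[0,0,0],15],[[-0.4,0,-6.3],[0,0,0],15]]' >/dev/null; python3 st.py
python3 -m inch '[[[-0.1,0,-3.1],[0,0,0],15],[[0,0,-6.2],[0,0,0],15]]' >/dev/null; python3 st.py
python3 -m inch '[[[0.1,0,-3.2],[0,0,0],15],[[0.4,0,-6.3],[0,0,0],15]]' >/dev/null; python3 st.py
```

```text
t=15.00 p=[0.4775 0.0084] z=0.1266 r=90.6 a=-119.7 Ft=-1.0 Fr=-4.3 Fz=0.5 yaw=-18.3 open=20.9
t=15.20 p=[0.4728 0.0039] z=0.1266 r=90.6 a=-115.6 Ft=-2.5 Fr=-4.5 Fz=-1.5 yaw=-18.3 open=21.0
t=15.40 p=[ 0.4685 -0.0008] z=0.1266 r=90.7 a=-111.6 Ft=-2.6 Fr=-3.1 Fz=-2.2 yaw=-18.3 open=20.8
t=15.60 p=[ 0.4646 -0.0057] z=0.1266 r=90.7 a=-107.6 Ft=-3.9 Fr=-3.9 Fz=-2.5 yaw=-18.3 open=20.9
t=15.80 p=[ 0.4612 -0.0107] z=0.1266 r=90.7 a=-103.8 Ft=-4.3 Fr=-5.2 Fz=-3.2 yaw=-18.3 open=20.7
t=16.00 p=[ 0.4581 -0.0159] z=0.1266 r=90.8 a=-100.0 Ft=-5.0 Fr=-4.3 Fz=-2.8 yaw=-18.3 open=20.6
t=16.20 p=[ 0.4554 -0.0213] z=0.1266 r=90.8 a=-96.3 Ft=-4.0 Fr=-4.6 Fz=-2.1 yaw=-18.3 open=20.8
t=16.40 p=[ 0.4531 -0.0268] z=0.1266 r=90.8 a=-92.5 Ft=-3.0 Fr=-3.7 Fz=-2.0 yaw=-18.3 open=20.5
t=16.60 p=[ 0.4511 -0.0324] z=0.1266 r=90.9 a=-88.8 Ft=-3.4 Fr=-4.2 Fz=-2.0 yaw=-18.2 open=20.7
t=16.80 p=[ 0.4495 -0.0384] z=0.1265 r=90.9 a=-84.9 Ft=-2.1 Fr=-3.7 Fz=-1.5 yaw=-18.2 open=20.9
```

The peak so far is about 5 N at -100°, below the 7 to 8 N expected. I'll sweep the part not felt yet, -66° to 0°, before trusting it.

```bash
python3 -m inch '[[[0.8,0,-6.3],[0,0,0],15],[[2,0,-12.4],[0,0,0],15],[[3.6,0,-18.5],[0,0,0],15],[[5.7,0,-24.5],[0,0,0],15],[[8.1,0,-30.2],[0,0,0],15]]' >/dev/null; python3 st.py
python3 -m inch '[[[2.9,0,-5.6],[0,0,0],15],[[6.1,0,-11],[0,0,0],15],[[9.7,0,-16.2],[0,0,0],15]]' >/dev/null; python3 st.py
python3 -m inch '[[[4,0,-4.8],[0,0,0],15],[[8.3,0,-9.4],[0,0,0],15],[[12.9,0,-13.7],[0,0,0],15]]' >/dev/null; python3 st.py
python3 -m inch '[[[4.8,0,-4],[0,0,0],15],[[10,0,-7.6],[0,0,0],15],[[15.4,0,-10.8],[0,0,0],15]]' >/dev/null; python3 st.py
python3 -m inch '[[[5.6,0,-2.9],[0,0,0],15],[[11.3,0,-5.3],[0,0,0],15],[[17.3,0,-7.4],[0,0,0],15]]' >/dev/null; python3 st.py
python3 -m inch '[[[6.1,0,-1.6],[0,0,0],15],[[12.2,0,-2.8],[0,0,0],15],[[18.5,0,-3.6],[0,0,0],15]]' >/dev/null; python3 st.py
```

```text
t=17.30 p=[ 0.4477 -0.0698] z=0.1265 r=90.9 a=-64.9 Ft=-1.3 Fr=-5.5 Fz=-0.2 yaw=-18.2 open=20.9
t=17.60 p=[ 0.452  -0.0884] z=0.1265 r=90.9 a=-52.9 Ft=-1.2 Fr=-6.1 Fz=-0.6 yaw=-18.2 open=20.6
t=17.90 p=[ 0.46   -0.1055] z=0.1265 r=90.8 a=-41.0 Ft=-1.2 Fr=-5.0 Fz=1.0 yaw=-18.2 open=20.7
t=18.20 p=[ 0.4712 -0.1205] z=0.1265 r=90.7 a=-29.2 Ft=-1.4 Fr=-5.6 Fz=1.3 yaw=-18.2 open=20.5
t=18.50 p=[ 0.4852 -0.1326] z=0.1265 r=90.6 a=-17.5 Ft=-1.3 Fr=-6.0 Fz=1.5 yaw=-18.2 open=20.6
t=18.80 p=[ 0.5018 -0.1418] z=0.1265 r=90.4 a=-5.4 Ft=-1.5 Fr=-5.5 Fz=3.0 yaw=-18.2 open=20.7
```

```bash
cat > fit.py <<'E'
import numpy as np
from scipy.optimize import least_squares
L=np.loadtxt('log.txt'); c=np.array([.538,-.059]); y=np.radians(-18.25)
ux=np.array([np.cos(y),np.sin(y)]);uz=np.array([-ux[1],ux[0]])
d=L[:,1:3]-c; a=np.degrees(np.arctan2(d@ux,-d@uz)); n=d/np.hypot(*d.T)[:,None]; ft=(L[:,3:]*np.c_[-n[:,1],n[:,0]]).sum(1)
A=np.array([L[:,1]*2,L[:,2]*2,np.ones(len(L))]).T; s=np.linalg.lstsq(A,(L[:,1:3]**2).sum(1),rcond=None)[0]; print('centre',s[:2],np.sqrt(s[2]+s[0]**2+s[1]**2))
k=(a>-150)&(a<-40)
for nm,m in(('fwd',k&(ft<0)),('back',k&(ft>0)),('all',k)):
  for sh in('gauss','tri'):
    g=lambda x:(np.exp(-.5*((a[m]-x[0])/x[1])**2) if sh=='gauss' else np.clip(1-abs(a[m]-x[0])/(2.4*x[1]),0,None))*x[2]+x[3]-abs(ft[m])
    r=least_squares(g,[-100,9,5,1],loss='soft_l1',f_scale=.5); print(nm,sh,m.sum(),r.x.round(2),np.std(r.fun).round(2))
E
python3 fit.py
```

```text
centre [ 0.53719681 -0.05905196] 0.09008039739958455
fwd gauss 21 [-99.73   9.42   3.48   1.39] 0.45
fwd tri 21 [-99.74   8.4    3.71   1.46] 0.43
back gauss 11 [-99.     9.56   3.6    1.63] 0.38
back tri 11 [-98.78   8.64   3.9    1.7 ] 0.33
all gauss 32 [-99.43   9.66   3.66   1.4 ] 0.45
all tri 32 [-99.04   8.69   3.94   1.47] 0.44
```

```bash
sed -i 's/c=np.array(.*\]); p=/c=np.array([.5372,-.059]); p=/' st.py; sed -i 's/\[.538,-.059\]/[.5372,-.059]/' fit.py
python3 -m inch '[[[-6.3,0,0.8],[0,0,0],15],[[-12.4,0,2],[0,0,0],15],[[-18.5,0,3.6],[0,0,0],15],[[-24.5,0,5.7],[0,0,0],15],[[-30.2,0,8.1],[0,0,0],15]]' >/dev/null; python3 st.py
python3 -m inch '[[[-5.6,0,2.9],[0,0,0],15],[[-11,0,6.1],[0,0,0],15],[[-16.2,0,9.7],[0,0,0],15],[[-21,0,13.7],[0,0,0],15],[[-25.6,0,18],[0,0,0],15]]' >/dev/null; python3 st.py
python3 -m inch '[[[-4.3,0,4.6],[0,0,0],15],[[-8.3,0,9.4],[0,0,0],15],[[-11.9,0,14.6],[0,0,0],15],[[-15.1,0,20],[0,0,0],15],[[-18,0,25.6],[0,0,0],15]]' >/dev/null; python3 st.py
python3 -m inch '[[[-2.4,0,5.7],[0,0,0],15],[[-4.5,0,11.7],[0,0,0],15],[[-6.1,0,17.8],[0,0,0],15],[[-7.3,0,23.9],[0,0,0],15],[[-8.1,0,30.2],[0,0,0],15]]' >/dev/null; python3 st.py
python3 -m inch '[[[-0.2,0,2.4],[0,0,0],15],[[-0.3,0,4.7],[0,0,0],15]]' >/dev/null; python3 st.py
python3 -m inch '[[[0,0,2.4],[0,0,0],15],[[0,0,4.7],[0,0,0],15]]' >/dev/null; python3 st.py
python3 -m inch '[[[0.1,0,2.4],[0,0,0],15],[[0.2,0,4.7],[0,0,0],15]]' >/dev/null; python3 st.py
python3 -m inch '[[[0.2,0,2.4],[0,0,0],15],[[0.4,0,4.7],[0,0,0],15]]' >/dev/null; python3 st.py
python3 -m inch '[[[0.3,0,2.3],[0,0,0],15],[[0.7,0,4.7],[0,0,0],15]]' >/dev/null; python3 st.py
python3 -m inch '[[[0.4,0,2.3],[0,0,0],15],[[0.9,0,4.6],[0,0,0],15]]' >/dev/null; python3 st.py
python3 -m inch '[[[0.6,0,2.3],[0,0,0],15],[[1.2,0,4.6],[0,0,0],15]]' >/dev/null; python3 st.py
python3 -m inch '[[[0.7,0,2.3],[0,0,0],15],[[1.4,0,4.5],[0,0,0],15]]' >/dev/null; python3 st.py
python3 -m inch '[[[0.8,0,2.2],[0,0,0],15],[[1.6,0,4.4],[0,0,0],15]]' >/dev/null; python3 st.py; python3 fit.py
```

```text
t=19.30 p=[ 0.4752 -0.1244] z=0.1265 r=90.1 a=-25.3 Ft=0.6 Fr=-6.1 Fz=-0.2 yaw=-18.2 open=20.7
t=19.80 p=[ 0.4564 -0.099 ] z=0.1265 r=90.2 a=-45.5 Ft=1.0 Fr=-8.6 Fz=-2.7 yaw=-18.1 open=20.6
t=20.30 p=[ 0.4476 -0.0691] z=0.1266 r=90.2 a=-65.4 Ft=1.2 Fr=-10.2 Fz=-5.6 yaw=-18.2 open=21.2
t=20.80 p=[ 0.4494 -0.0385] z=0.1266 r=90.2 a=-84.9 Ft=2.0 Fr=-7.7 Fz=-3.2 yaw=-18.2 open=20.7
t=21.00 p=[ 0.4504 -0.0348] z=0.1266 r=90.1 a=-87.4 Ft=2.8 Fr=-5.7 Fz=-1.9 yaw=-18.2 open=20.9
t=21.20 p=[ 0.4515 -0.0313] z=0.1266 r=90.1 a=-89.6 Ft=4.0 Fr=-3.8 Fz=0.6 yaw=-18.3 open=20.7
t=21.40 p=[ 0.4526 -0.028 ] z=0.1265 r=90.1 a=-91.8 Ft=4.4 Fr=-4.1 Fz=1.8 yaw=-18.3 open=21.1
t=21.60 p=[ 0.4539 -0.0248] z=0.1265 r=90.1 a=-93.9 Ft=4.9 Fr=-3.6 Fz=0.9 yaw=-18.4 open=20.6
t=21.80 p=[ 0.4552 -0.0218] z=0.1265 r=90.0 a=-96.0 Ft=5.0 Fr=-2.5 Fz=2.6 yaw=-18.4 open=20.7
t=22.00 p=[ 0.4567 -0.0187] z=0.1266 r=90.0 a=-98.1 Ft=5.5 Fr=-1.6 Fz=3.7 yaw=-18.5 open=20.7
t=22.20 p=[ 0.4584 -0.0156] z=0.1266 r=90.0 a=-100.3 Ft=5.5 Fr=-0.4 Fz=3.3 yaw=-18.5 open=20.9
t=22.40 p=[ 0.4603 -0.0123] z=0.1266 r=89.9 a=-102.7 Ft=4.7 Fr=0.0 Fz=4.6 yaw=-18.6 open=20.6
t=22.60 p=[ 0.4627 -0.0086] z=0.1265 r=90.0 a=-105.5 Ft=5.6 Fr=1.5 Fz=5.1 yaw=-18.6 open=20.7
centre [ 0.53719206 -0.05906201] 0.0900806384207759
fwd gauss 21 [-100.      9.55    3.51    1.37] 0.44
fwd tri 21 [-99.82   9.06   3.76   1.37] 0.42
back gauss 23 [-99.64  10.03   4.2    1.18] 0.39
back tri 23 [-99.23   8.61   4.47   1.34] 0.42
all gauss 44 [-99.64   9.55   3.95   1.31] 0.45
all tri 44 [-99.32   8.72   4.26   1.36] 0.46
```

```bash
python3 -m inch '[[[-0.6,0,-2.4],[0,0,0],15],[[-1.1,0,-4.8],[0,0,0],15],[[-1.6,0,-7.2],[0,0,0],15],[[-2.0,0,-9.0],[0,0,0],15],[[-2.0,0,-9.2],[0,0,0],15],[[-2.0,0,-9.2],[0,0,0],15]]' >/dev/null; python3 st.py
```

```text
t=23.20 p=[ 0.4577 -0.017 ] z=0.1266 r=90.0 a=-99.2 Ft=-1.1 Fr=-0.0 Fz=1.9 yaw=-18.6 open=21.0
```

```bash
python3 -m inch '[[[0,0,0],[0,0,0],35],[[0,0,0],[0,0,0],50],[[0,0,0],[0,0,0],65],[[0,0,0],[0,0,0],75],[[0,0,0],[0,0,0],75],[[0,-20,0],[0,0,0],75],[[0,-60,0],[0,0,0],75],[[0,-100,0],[0,0,0],75],[[0,-106,0],[0,0,0],75],[[0,-106,0],[0,0,0],75]]'
python3 - <<'E'
from look import *
s=bot.camera('side');t=bot.camera('top')
o=bot.get_obs();print(o['ee_pos'],o['tcp_rot'],o['wrist_force'])
for c,n in((s,'s'),(t,'t')):
    save(c,n+'2')
    for P in([.4577,-.017,.144],[.537+.165*.314,-.059+.165*.949,.143]): print(n,proj(c,P).round(1))
    for k in('post_knob','pad_face','peg_mid'): print(k,[(np.round(d['box']).tolist(),round(d['confidence'],2)) for d in bot.search_frame(c,k)[:2]])
a=s['frame'][120:260,200:340];b=t['frame'][150:260,215:325]
cv2.imwrite('pics/c2.png',np.hstack([cv2.resize(i,(400,400),interpolation=cv2.INTER_CUBIC) for i in(a,b)])[:,:,::-1])
E
```

```text
time: 24.2
ee_pos: [0.4582, -0.0151, 0.2337]
tcp_rot: [-90.9, -0.5, -18.6]
wrist_force: [0.1, -0.2, -0.8]
opening: 0.075
[ 0.45737304 -0.01513705  0.23139847] [-90.96529353  -0.27672677 -18.60815049] [-0.41182448 -0.02013321 -0.64817355]
s [299.2 174.6]
s [246.  191.9]
post_knob [([231.0, 181.0, 268.0, 234.0], 0.94), ([280.0, 120.0, 312.0, 163.0], 0.65)]
pad_face [([232.0, 186.0, 270.0, 206.0], 0.63)]
peg_mid [([295.0, 170.0, 305.0, 187.0], 0.6)]
t [274.8 228.6]
t [245.5 188.4]
post_knob [([231.0, 185.0, 324.0, 233.0], 0.74), ([242.0, 185.0, 255.0, 212.0], 0.65)]
pad_face [([251.0, 185.0, 257.0, 207.0], 0.46)]
peg_mid []
```

View pics/c2.png

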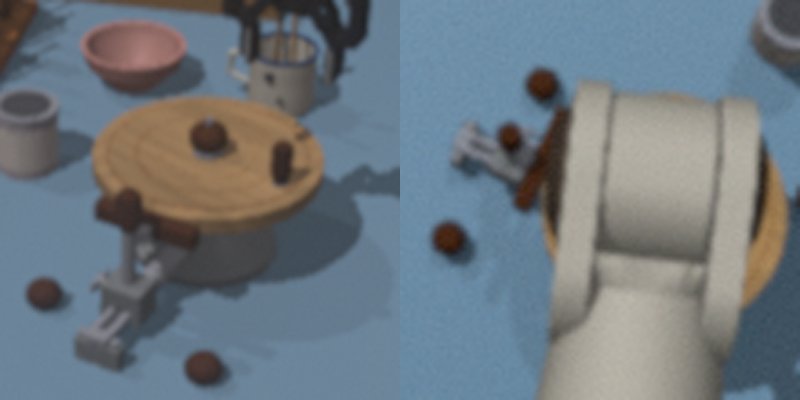

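The peg stands where it was let go: side pixel (299,177) against a predicted (299,175). Next I move over the knob, measured at about (0.590, 0.0985).

```bash
python3 -m inch '[[[30,0,40],[0.017,0,0],75],[[60,0,85],[0.017,0,0],75],[[89,0,125],[0.017,0,0],75],[[89,0,150],[0.017,0,0],75],[[89,0,150],[0.017,0,0],75],[[89,0,150],[0.017,0,0],75]]'
python3 - <<'E'
from look import *
s=bot.camera('side');o=bot.get_obs();print(o['ee_pos'],o['tcp_rot'])
t=bot.camera('top')
cv2.imwrite('pics/c3.png',np.hstack([cv2.resize(i,(400,400),interpolation=cv2.INTER_CUBIC) for i in(s['frame'][100:260,170:330],t['frame'][150:260,205:315])])[:,:,::-1])
E
```

```text
time: 25.2
ee_pos: [0.5894, 0.0989, 0.229]
tcp_rot: [-90.0, -0.2, -18.5]
wrist_force: [0.7, -1.1, -0.3]
opening: 0.075
[0.58919527 0.09831993 0.22954753] [-90.01851922  -0.25434186 -18.59581225]
```

View pics/c3.png

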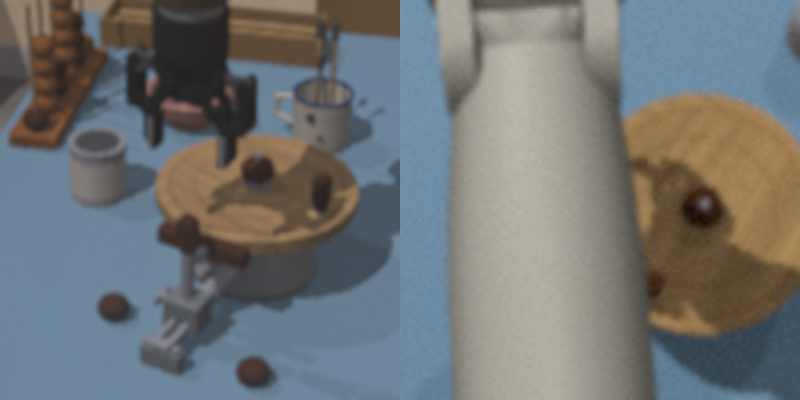

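The fingers straddle the knob line: finger tips at about (152,140) and (228,160) in the crop, knob at (187,230). I'll go down and grip.

```bash
python3 -m inch '[[[0,40,0],[0,0,0],75],[[0,75,0],[0,0,0],75],[[0,98,0],[0,0,0],75],[[0,104,0],[0,0,0],75],[[0,104,0],[0,0,0],75]]' 
python3 -m inch '[[[0,0,0],[0,0,0],45],[[0,0,0],[0,0,0],32],[[0,0,0],[0,0,0],28],[[0,0,0],[0,0,0],24],[[0,0,0],[0,0,0],15],[[0,0,0],[0,0,0],15],[[0,0,0],[0,0,0],15],[[0,0,0],[0,0,0],15]]' 60
python3 -c "
from look import *
o=bot.get_obs();print(o['ee_pos'],o['wrist_force'])"
```

```text
time: 25.8
ee_pos: [0.5891, 0.097, 0.1262]
tcp_rot: [-90.0, -0.3, -18.7]
wrist_force: [0.9, 0.9, 1.0]
opening: 0.075
time: 26.6
ee_pos: [0.5891, 0.0972, 0.1275]
tcp_rot: [-90.0, -0.3, -18.7]
wrist_force: [-3.5, 0.4, 6.4]
opening: 0.024
[0.58910359 0.09724024 0.12754058] [-3.49112065  0.3541419   6.37318363]
```

```bash
cat > kn.py <<'E'
from look import *
P=[bot.get_obs() for _ in range(1)][0]; u=np.array([np.cos(np.radians(71.4)),np.sin(np.radians(71.4))]);w=np.array([-u[1],u[0]])
d=P['ee_pos'][:2]-[.5891,.09724];f=P['wrist_force']
print('along %.2f across %.2f mm'%(d@u*1e3,d@w*1e3),'F along %.1f across %.1f z %.1f'%(f[:2]@u,f[:2]@w,f[2]),P['tcp_rot'].round(2),P['ee_pos'][2].round(4),P['time'])
E
python3 kn.py; python3 -m inch '[[[0,0,1],[0,0,0],15],[[0,0,2],[0,0,0],15],[[0,0,2.5],[0,0,0],15],[[0,0,3],[0,0,0],15],[[0,0,3],[0,0,0],15],[[0,0,3],[0,0,0],15]]' >/dev/null; python3 kn.py
```

```text
along 0.00 across -0.00 mm F along -0.8 across 3.4 z 6.4 [-89.97  -0.31 -18.67] 0.1275 26.6
along 1.23 across 0.01 mm F along -10.9 across 0.5 z 2.2 [-90.16  -0.29 -18.74] 0.1276 27.2
```

```bash
python3 -m inch '[[[0,0,2],[0,0,0],15],[[0,0,3],[0,0,0],15],[[0,0,3],[0,0,0],15]]' >/dev/null; python3 kn.py
python3 -m inch '[[[0,0,2.5],[0,0,0],15],[[0,0,3],[0,0,0],15],[[0,0,3],[0,0,0],15]]' >/dev/null; python3 kn.py
```

```text
along 2.34 across 0.05 mm F along -11.8 across 0.6 z 2.7 [-90.38  -0.27 -18.81] 0.1276 27.5
along 3.41 across 0.06 mm F along -12.1 across 0.3 z 1.8 [-90.6   -0.26 -18.88] 0.1276 27.8
```

```bash
python3 -m inch '[[[0,0,0],[0.005,0,0],15],[[0,0,0],[0.01,0,0],15],[[0,0,0],[0.01,0,0],15]]' >/dev/null; python3 kn.py
```

```text
along 3.47 across 0.08 mm F along -0.8 across -0.0 z -2.3 [-90.01  -0.25 -18.87] 0.1276 28.1
```

```bash
python3 -m inch '[[[0,0,1.5],[0,0,0],15],[[0,0,2.8],[0,0,0],15],[[0,0,2.8],[0,0,0],15],[[0,0,2.8],[0,0,0],15]]' >/dev/null; python3 kn.py
python3 -m inch '[[[0,0,0],[0.003,0,0],15],[[0,0,0],[0.003,0,0],15],[[0,0,0],[0.003,0,0],15]]' >/dev/null; python3 kn.py
```

```text
along 4.62 across 0.07 mm F along -10.5 across 0.3 z 1.4 [-90.2   -0.25 -18.93] 0.1276 28.5
along 4.57 across 0.09 mm F along -3.2 across -0.7 z -0.2 [-90.05  -0.25 -18.93] 0.1276 28.8
```

```bash
python3 -m inch '[[[0,0,0],[0,0,0],30],[[0,0,0],[0,0,0],45],[[0,0,0],[0,0,0],60],[[0,0,0],[0,0,0],75],[[0,0,0],[0,0,0],75],[[0,-20,0],[0,0,0],75],[[0,-60,0],[0,0,0],75],[[0,-100,0],[0,0,0],75],[[0,-110,0],[0,0,0],75],[[40,-110,0],[0,0,0],75],[[85,-110,-30],[0,0,0],75],[[130,-110,-60],[0,0,0],75],[[150,-110,-100],[0,0,0],75],[[150,-110,-150],[0,0,0],75],[[150,-110,-200],[0,0,0],75],[[150,-110,-220],[0,0,0],75],[[150,-110,-220],[0,0,0],75],[[150,-110,-220],[0,0,0],75]]'
python3 - <<'E'
from look import *
s=bot.camera('side');t=bot.camera('top');save(s,'side3');save(t,'top3')
print(bot.get_obs()['wrist_force'])
b=np.array([.5372,-.059]);u=np.array([np.cos(np.radians(71.5)),np.sin(np.radians(71.5))])
for n,c,old,box in(('side',s,'side0',(228,184,272,236)),('top',t,'top0',(228,178,264,212))):
    o=cv2.imread(f'pics/{old}.png'); x0,y0,x1,y1=box
    g=lambda i:cv2.cvtColor(i,cv2.COLOR_BGR2GRAY).astype(np.float32)
    A=g(o);B=g(c['frame'][:,:,::-1])
    # sub-pixel shift of the knob / post window and of the fixed foot
    for nm,P,h in(('knob',[*(b+u*.165),.143],.022),('block',[*(b+u*.165),.045],.022),('foot',[*(b+u*.229),.02],.02)):
        p=proj(c,P); q=proj(c,[*(np.array(P[:2])+u*.0045),P[2]]); k=7
        xi,yi=np.round(p).astype(int); T=A[yi-k:yi+k+1,xi-k:xi+k+1]
        W=np.eye(2,3,dtype=np.float32); 
        try:
            cc,W=cv2.findTransformECC(T,B[yi-k-3:yi+k+4,xi-k-3:xi+k+4],np.array([[1,0,3],[0,1,3]],np.float32),cv2.MOTION_TRANSLATION,(3,200,1e-5),None,1)
            print(n,nm,'seen',(W[:,2]-3).round(2),'expected for 4.5mm',(q-p).round(2),round(cc,3))
        except Exception as e: print(n,nm,str(e)[-80:])
cv2.imwrite('pics/c4.png',np.hstack([cv2.resize(i,(400,400),interpolation=cv2.INTER_CUBIC) for i in(s['frame'][130:250,205:325],t['frame'][150:260,215:325])])[:,:,::-1])
E
```

```text
time: 30.6
ee_pos: [0.6605, -0.1551, 0.2381]
tcp_rot: [-90.0, -0.2, -19.0]
wrist_force: [0.5, -0.1, -0.0]
opening: 0.0746
[ 0.91703856  0.05148768 -0.28293857]
side knob seen [-0.74  0.78] expected for 4.5mm [-0.83  0.81] 0.996
side block seen [-0.86  0.86] expected for 4.5mm [-0.8   0.85] 0.996
side foot seen [-0.03  0.01] expected for 4.5mm [-0.85  0.92] 0.999
top knob seen [-1.21 -0.34] expected for 4.5mm [-1.16 -0.51] 0.994
top block seen [-1.21 -0.35] expected for 4.5mm [-1.08 -0.48] 0.99
top foot seen [-0.03  0.02] expected for 4.5mm [-1.06 -0.46] 0.993
```

View pics/c4.png

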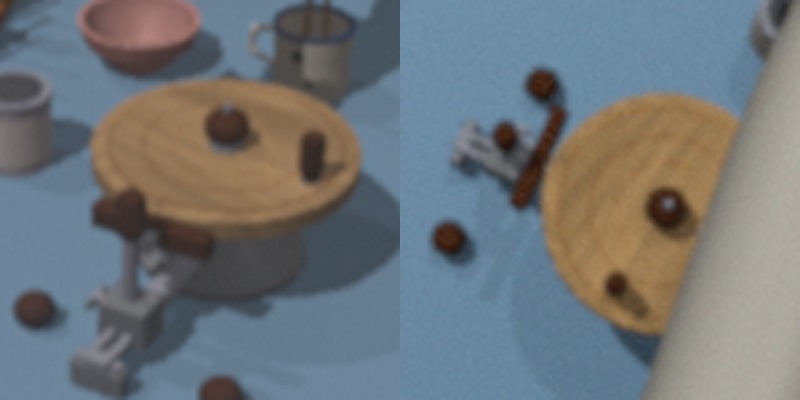

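```bash
python3 -c "
from look import *
o=bot.get_obs();print(o['time'],o['wrist_force']);print(bot.job_done())"
```

```text
30.7 [ 0.91703856  0.05148768 -0.28293857]
the job is handed in; nothing more can be done
None
```

I found the rub, stopped the disc with that spot at the rest, and drew the rest back about 4.5 mm. By calculation that leaves about 3 mm of daylight. The job was handed in at 30.7 s, with the gripper clear and open.

- **Finding the rub:** I gripped the peg and felt the drag over a full turn, then crossed the rub again in fine steps both ways. Peg angle here is measured from the side of the spindle opposite the rest. The two directions put the peak within about 1° of each other, near -99.6°. I let go with the peg at -99.2°, and later pictures show it still there.
- **Drawing back the rest:** I pulled the knob along the arm and it slid at about 12 N. The arm measured 4.57 mm of travel with the force nearly let off. Comparing pictures from before and after fits about 4.5 mm in both views, and the arm's fixed foot did not move.
- **Gap:** 4.5 mm of travel puts the bar face at about 125 mm against the 122 mm crown. I did not measure the gap itself.
- **What disagreed:** the drag peaked at about 5 to 6 N at the peg, not the 7 to 8 N stated. The rest of the turn stayed at about 1 to 2 N, with no second peak. About half of it was sampled only every 20°, but a 45° swelling would have shown.
- **Other things on the shelf:** nothing was touched, and those visible in the last pictures look unmoved. I did not measure them afterwards.

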